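# Move the strap nest plates from the fixture bed to the rack in the same order

## Task

The strap fixture is being changed over: lift the four aluminium nest plates straight up off their locating pins, keep them level, and lay each in the wooden rack, centred in its bay and square across both rails, one plate to a bay. In the rack they must stand in the same left-to-right order as they now stand on the fixture bed, so that the setter can put them back as they were.

Things in the scene. Friction and masses are not known exactly. Their poses are not given: they have to be found in the camera images.
- plate_tail: Loose flat aluminium nest plate, 136 (own x) x 50 (y) x 10 mm thick, black rubber pocket on top: longest; pocket a long strip narrowing to a pointed tail. 0.1-0.25 kg. Origin: centre of its underside, z up. Two 8 mm holes at (34, 15) and (-34, -15) mm go over its base's pins. Grip across the 50 mm width at mid-length.
- plate_square: Loose flat aluminium nest plate, 120 (own x) x 50 (y) x 10 mm thick, black rubber pocket on top: second longest; long pocket with rounded end and five tiny brass pips. 0.1-0.25 kg. Origin: centre of its underside, z up. Two 8 mm holes at (34, 15) and (-34, -15) mm go over its base's pins. Grip across the 50 mm width at mid-length.
- plate_buckle: Loose flat aluminium nest plate, 104 (own x) x 50 (y) x 10 mm thick, black rubber pocket on top: second shortest; short pocket stepping down to a slot, thin steel bar across its end. 0.1-0.25 kg. Origin: centre of its underside, z up. Two 8 mm holes at (34, 15) and (-34, -15) mm go over its base's pins. Grip across the 50 mm width at mid-length.
- plate_loop: Loose flat aluminium nest plate, 92 (own x) x 50 (y) x 10 mm thick, black rubber pocket on top: shortest; three short cross-wise pockets. 0.1-0.25 kg. Origin: centre of its underside, z up. Two 8 mm holes at (34, 15) and (-34, -15) mm go over its base's pins. Grip across the 50 mm width at mid-length.
- base_tail: Fixed grey base block under the tail plate at the start (all four look alike; their stations on the bed vary): 88 (x) x 38 (y) x 22 mm, origin: centre of its underside, on the bed. Two 6 mm locating pins stand 17 mm above its top, 7 mm above the plate on it; the plate overhangs it 6 mm on each long side.
- base_square: Fixed grey base block under the square plate at the start (all four look alike; their stations on the bed vary): 88 (x) x 38 (y) x 22 mm, origin: centre of its underside, on the bed. Two 6 mm locating pins stand 17 mm above its top, 7 mm above the plate on it; the plate overhangs it 6 mm on each long side.
- base_buckle: Fixed grey base block under the buckle plate at the start (all four look alike; their stations on the bed vary): 88 (x) x 38 (y) x 22 mm, origin: centre of its underside, on the bed. Two 6 mm locating pins stand 17 mm above its top, 7 mm above the plate on it; the plate overhangs it 6 mm on each long side.
- base_loop: Fixed grey base block under the loop plate at the start (all four look alike; their stations on the bed vary): 88 (x) x 38 (y) x 22 mm, origin: centre of its underside, on the bed. Two 6 mm locating pins stand 17 mm above its top, 7 mm above the plate on it; the plate overhangs it 6 mm on each long side.
- bed: Fixed dark steel fixture bed on the table, 130 (x) x 352 (y) x 8 mm, origin: centre of its underside; +y to the robot's left within 0.1 rad. Carries the four bases in a row at y = 126, 42, -42, -126 mm; their tops, so the plates' undersides, are 30 mm above the table. It is the nearer or the farther row.
- rack: Fixed wooden rack on the table, 110 (x) x 352 (y) mm, origin: centre of its underside; +y to the robot's left within 0.1 rad. Two 16 mm wide rails along y at x = +-32 mm, tops 30 mm up, open between down to a 6 mm board. 8 mm dowels 18 mm high on the rails at y = 0, +-84, +-168 mm part four bays centred at y = 126, 42, -42, -126 mm; plates lie along x across both rails.
There are look-alikes about, which are no part of the job. What is shaped like the plate_tail but pink or turquoise is not meant.

How it is judged:
By the outcome, as a careful person would: the job done as asked, in the order asked, and still so for the second after the job is handed in, with the robot touching nothing.
It also fails if it takes over 90 s, if anything falls off the work surface, if the arm or the gripper's body presses on something with over 40 N, if the wrist force passes 120 N, or if a joint passes its speed limit or range.

## Robot

A 6-joint arm with a two-finger parallel gripper is mounted at the origin on the work surface. World frame = base frame: x ahead of the robot, y to its left, z up, the work surface at z = 0. Lengths are in m, angles in rad, forces in N, time in s.
With the tool pointing down it reaches from about 0.325 to 0.775 m from the base axis. Payload 9.3 kg.
Tool frame: the origin (TCP) lies midway between the tips of the shut fingers; the grasp point (between the pads) lies bot.hold_point_z behind it (bot.hold_point_z is the distance from the TCP to the grasp point, in m); z points along the fingers, y is the direction in which the jaws open and shut (so a half turn about z gives the same grasp; the last joint's range is limited). The gripper opens to 85 mm and grips with 20 to 120 N. Pads are 22 mm wide; open, the fingers measure 114 mm over their backs; the gripper's body (76 mm by 85 mm) begins 54 mm behind the grasp point. The pads swing forward as they close: fully open they stand 13 mm farther back than shut.
Start: joints at [-1.475, 0.259, 0.021, 1.334, 0, 1.418], TCP at [0.135, -0.533, 0.231] pointing down, gripper open.
Joint ranges: [-3.04, 3.04], [-0.91, 1.82], [-1.04, 1.36], [-1.92, 1.95], [-1.52, 1.45], [-3.14, 3.14]. Speed limits (rad/s): [2.22, 2.22, 2.79, 3.14, 3.14, 3.14].

## Interface

Orientations are given as [roll, pitch, yaw] about the fixed x, y, z axes, in that order (R = Rz(yaw) Ry(pitch) Rx(roll)).
In Python, from cell import telemetry, optics, bot gives the robot as it stands.
- The arm moves only by the tool drive_tool, never from a script. Its argument "steps" is a list of rows, each a list of 4 numbers: the shift along the tool's x, y, z in mm, then the turn about the tool's z in rad. In form: [[dx, dy, dz, yaw], ...]. A call has exactly 8 rows; each row shifts and turns the commanded pose from where the row before left it, along the tool's axes as they then stand; what a row does not reach is not made up. A row lasts 1/12 s, in which the tool goes at most 41.7 mm and 7.16 degrees, less where a joint would pass 70% of its speed; a pose out of reach is approached as far as the arm can. A call is refused whole if a number of a shift passes 41.7 or a number of a turn 0.125, either way. A call with a gripper value outside its range is refused whole. "jaw" is the opening, from 0 (shut) to 1 (fully open), set as the call begins (left out, the last holds). The fingers move at their own pace and stop on an object; "force" is the grip in N (left out, the last holds). Time passes only in rows, so rows that do not move let the fingers close, or fill a call up. It gives the time, the measured TCP pose, the force and the opening at its end, in the units of the state.
- telemetry.sense(): the state, without advancing time (a new reading comes with each control period).
- optics.snapshot(name): name is "scene" or "top" or "wrist"; returns a dict with "color" (384x512x3 uint8, red, green, blue), "depth" (384x512 float32, m along the optical axis (not along the pixel's ray), 0 where there is no reading), "vertical_fov" (degrees; the focal length in pixels is half the picture's height over the tangent of half this angle, whatever the lens; pixels are square), "cx", "cy" (the principal point, pixels), "k1" (the pictures are not rectified: a ray, as slopes to the right and down, at radius r is drawn at 1 + k1 r^2 times it, then the intrinsics apply), "R" (3x3) and "t" (3): a world point X has camera coordinates R X + t. Camera axes: x right, y down, z forward; pixel columns grow to the right and rows downward; lengths in m; the calibration is good to about 2 mm. A picture is of the moment at which its call begins.
- bot.job_done(): hands the job in, once; it reports no verdict.
Trained networks look in the newest picture that a camera, given by its name, has taken for a name from the list of things; names that differ only in an ending like _2 or _b are one class to them, and where a whole thing is asked for, a point or a joint stands for the part that bears it (a point fixed in the world has none). Each returns a list of dicts, best first, with "confidence" (0 to 1); they miss things now and then, are a little off and sometimes report something else, mostly with a low value. They report only what shows in the picture. A call takes as long as a camera call. They do not tell look-alikes from the thing itself.
- optics.look_for(camera, name): "point" ([x, y, z] in m, in world coordinates, good to about 4 mm: the middle of the surface that is visible of it).
- optics.trace(camera, name): "mask" (384x512 bool, what is visible of it).
The state is a dict: "clock": time; "joint_pos": joint angles; "qvel": joint speeds; "joint_efforts": joint torques, N m; "tool_pos": TCP position; "tool_rot": TCP orientation; "ft_force": force on the tool from outside, world axes, zero at the start; "wrist_torque": the same for the moment, N m; "grip_width": finger opening in m.
Only numpy, scipy, OpenCV 4.12 (cv2) and the standard library are available. Lean on these libraries where they do the work, as an engineer would, in place of code of your own. Each camera call takes 0.05 s, during which the arm holds its last target. There are 200 camera calls.

## Working session

There is one attempt and no reset: what is moved stays moved. The work goes in short steps, Python scripts to look and compute and a tool call to move; the robot and the scene stay as the last step left them, time stands still between calls to the robot, and variables do not carry over. Pictures are saved under pics/ and viewed, about 12 in all and at most 16, crops included, and the job is handed in when it is done.

Besides the shell and the picture viewer there is one more tool, called after ">>>" as name(argument=value, ...), one argument or row to a line, values as JSON. drive_tool: Moves the arm, as the interface text tells. Its arguments: {"type":"object","properties":{"steps":{"type":"array"},"jaw":{"type":"number"},"force":{"type":"number"}},"required":["steps"]}

```bash
mkdir -p pics; cat > h.py <<'E'
import numpy as np,cv2
from cell import telemetry,optics,bot
def world(s,u,v,d=None):
    f=192/np.tan(np.radians(s["vertical_fov"])/2)
    K=np.array([[f,0,s["cx"]],[0,f,s["cy"]],[0,0,1.]])
    x,y=cv2.undistortPoints(np.array([[[u,v]]],float),K,np.array([s["k1"],0,0,0,0.]))[0,0]
    if d is None: d=s["depth"][int(round(v)),int(round(u))]
    return s["R"].T@(np.array([x*d,y*d,d])-s["t"])
def ray_z(s,u,v,z):
    a=world(s,u,v,1.0); c=-s["R"].T@s["t"]; r=a-c
    return c+r*(z-c[2])/r[2]
E
python3 - <<'E'
from h import *
print(telemetry.sense()["tool_pos"],telemetry.sense()["tool_rot"],bot.hold_point_z)
ims=[]
for c in ("scene","top"):
    s=optics.snapshot(c); cv2.imwrite(f"pics/{c}0.png",s["color"][...,::-1])
    print(c,s["vertical_fov"],s["k1"],-s["R"].T@s["t"])
    for n in ["plate_tail","plate_square","plate_buckle","plate_loop","bed","rack","base_tail"]:
        r=optics.look_for(c,n)
        for q in r[:5]: print(n,np.round(q["point"],3),round(q["confidence"],2))
s=optics.snapshot("top");cv2.imwrite("pics/top0b.png",cv2.resize(s["color"][...,::-1],(800,600),interpolation=cv2.INTER_CUBIC))
E
```

```text
[ 0.1353919  -0.53278392  0.23065002] [-3.14022346e+00 -2.06531575e-04  2.48782876e-01] 0.0187
scene 49.085031281403694 -0.046609543466488795 [ 1.2293461  -0.56630882  0.64303536]
plate_tail [ 0.696 -0.405  0.008] 0.82
plate_tail [0.601 0.31  0.009] 0.73
plate_tail [ 0.649 -0.016  0.04 ] 0.6
plate_square [0.65  0.07  0.041] 0.79
plate_buckle [ 0.654 -0.097  0.042] 0.81
plate_loop [ 0.652 -0.183  0.041] 0.82
bed [ 0.69  -0.123  0.007] 0.62
base_tail [ 0.647 -0.027  0.02 ] 0.68
top 50.57781349142588 0.021674399668413176 [ 0.38864638 -0.04677032  0.9983311 ]
plate_tail [ 0.64  -0.013  0.04 ] 0.87
plate_tail [ 0.693 -0.393  0.011] 0.86
plate_square [0.64  0.072 0.04 ] 0.7
plate_buckle [0.638 0.071 0.042] 0.73
plate_buckle [ 0.643 -0.098  0.04 ] 0.64
plate_loop [ 0.643 -0.178  0.041] 0.86
bed [ 0.633 -0.059  0.006] 0.93
rack [0.448 0.018 0.004] 0.69
```

View pics/top0b.png

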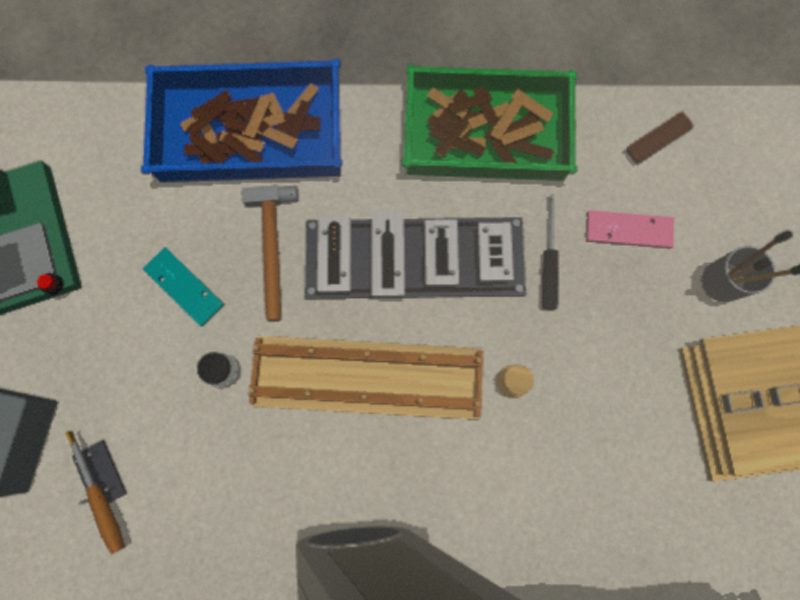

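View pics/scene0.png

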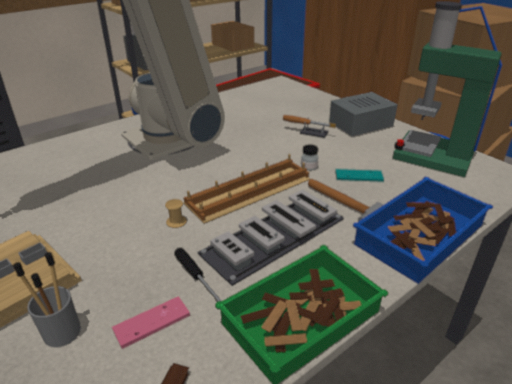

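Top view (800×600): left to right on the bed are square (333,255), tail (388,255), buckle (441,252) and loop (496,252). The rack is the nearer row, centred at about (366,377). There are three tail-shaped candidates: turquoise (183,287), pink (630,229) and the bare aluminium one on the bed (388,255). Only the aluminium one fits. Next I measure precisely and check a crop.

```bash
cat >> h.py <<'E'
def rect(s,mask,z):
    n,l,st,_=cv2.connectedComponentsWithStats(mask.astype(np.uint8)); k=1+np.argmax(st[1:,4])
    v,u=np.nonzero(l==k)
    P=np.array([ray_z(s,a,b,z)[:2] for a,b in zip(u,v)])
    (c,sz,an)=cv2.minAreaRect((P*1000).astype(np.float32))
    return np.round(c,1),np.round(sz,1),round(an,2),len(u)
E
python3 - <<'E'
from h import *
s=optics.snapshot("top"); im=s["color"]; hsv=cv2.cvtColor(im,cv2.COLOR_RGB2HSV)
cv2.imwrite("pics/crop1.png",cv2.resize(im[125:280,145:355,::-1],None,fx=3.8,fy=3.8,interpolation=cv2.INTER_CUBIC))
f=192/np.tan(np.radians(s["vertical_fov"])/2)
for n,(u,v) in dict(square=(203,163),tail=(237,165),buckle=(271,162),loop=(306,162)).items():
    m=np.zeros(im.shape[:2],bool)
    m[130:200,190:340]=True
    bright=(im.max(2)>150)&(hsv[...,1]<60)&m
    # split: only columns round this plate
    w=np.zeros_like(m); x0={"square":213,"tail":248,"buckle":282,"loop":317}[n]; w[135:195,x0-17:x0+17]=True
    k=bright&w; k=cv2.morphologyEx(k.astype(np.uint8),cv2.MORPH_OPEN,np.ones((3,3)))
    print(n,rect(s,k,0.04))
for nm in ("plate_square","plate_tail","plate_buckle","plate_loop"):
    for r in optics.trace("top",nm)[:2]: print(nm,round(r["confidence"],2),rect(s,r["mask"],0.04))
for nm,z in (("bed",.008),("rack",.03)):
    for r in optics.trace("top",nm)[:1]: print(nm,rect(s,r["mask"],z))
# rack rails: brown
m=(hsv[...,1]>110)&(im[...,0]<175)&(im[...,0]>70); w=np.zeros_like(m); w[205:280,150:318]=True
print("rails",rect(s,m&w,.03))
cv2.imwrite("pics/m.png",(m&w)*255)
E
```

```text
square (array([659.4,  77.9]), array([96.2, 81.6]), 0.55, 365)
tail (array([661.5,  -8.4]), array([93.6, 81.4]), 0.52, 405)
buckle (array([631.9, -94.1]), array([77.5, 45.8]), 0.31, 229)
loop (array([ 637.8, -177.4]), array([73.6, 45.9]), 1.93, 237)
plate_square 0.57 (array([639.4,  73.9]), array([120.9,  51.7]), 1.61, 1018)
plate_square 0.24 (array([449. ,  18.3]), array([349.6, 108.6]), 86.9, 6729)
plate_tail 0.92 (array([640.7, -11.7]), array([137.2,  53.4]), 2.67, 1177)
plate_tail 0.85 (array([584.1, 305.5]), array([132.1,  48.7]), 47.05, 1071)
plate_buckle 0.89 (array([643.5, -95.5]), array([105.6,  48.6]), 0.31, 856)
plate_loop 0.76 (array([ 646.7, -179.6]), array([95.3, 53.2]), 0.58, 814)
bed (array([ 643.8, -131.4]), array([132., 194.]), 0.71, 2228)
rack (array([449.9,  18.8]), array([355.1, 109.4]), 87.1, 6801)
rails (array([449.6,  19.5]), array([347.8, 102. ]), 86.98, 3389)[ WARN:0@7.264] global loadsave.cpp:1063 imwrite_ Unsupported depth image for selected encoder is fallbacked to CV_8U.
```

View pics/crop1.png

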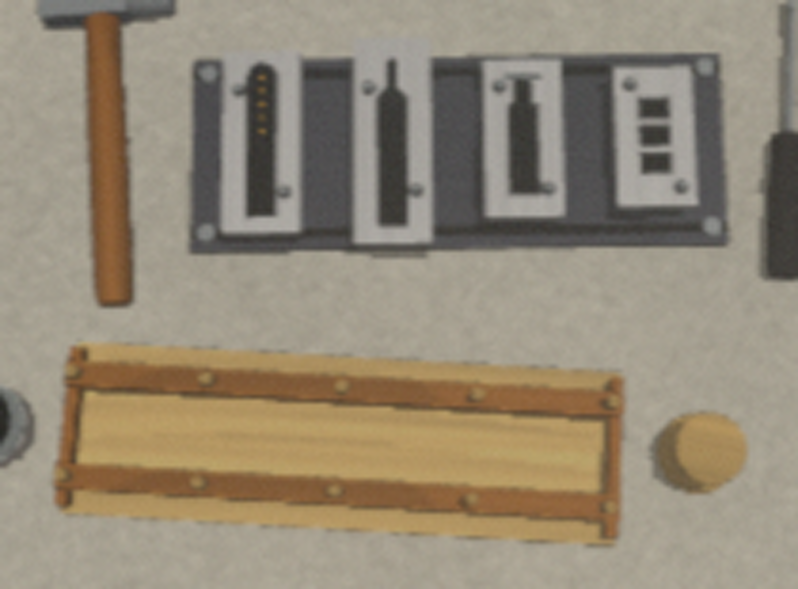

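The crop confirms it: the aluminium tail plate (pointed strip) is second from the left, and the order is square, tail, buckle, loop. Now I refine from the pins and dowels.

```bash
python3 - <<'E'
from h import *
s=optics.snapshot("top"); W=lambda p,z:ray_z(s,145+(p[0]+.5)/3.8-.5,125+(p[1]+.5)/3.8-.5,z)[:2]*1000
def fit(L,P):
    L=np.array(L,float);P=np.array(P); a=L-L.mean(0);b=P-P.mean(0)
    th=np.arctan2((a[:,0]*b[:,1]-a[:,1]*b[:,0]).sum(),(a*b).sum())
    R=np.array([[np.cos(th),-np.sin(th)],[np.sin(th),np.cos(th)]]); t=P.mean(0)-R@L.mean(0)
    return th,t,R,np.round(P-L@R.T-t,1)
D=[(74,370),(206,377),(341,385),(476,395),(612,401),(65,473),(198,481),(334,489),(470,500),(607,508)]
L=[(32,y) for y in(168,84,0,-84,-168)]+[(-32,y) for y in(168,84,0,-84,-168)]
th,t,R,r=fit(L,[W(p,.048) for p in D]); print("rack",th,t,r.tolist())
for y in(126,42,-42,-126): print(y,np.round(R@[0,y]+t,1))
P=[(240,90),(284,191),(369,87),(416,189),(500,86),(547,187),(629,84),(681,186)]
L=[(sx*34,y+sx*15) for y in(126,42,-42,-126) for sx in(1,-1)]
th,t,R,r=fit(L,[W(p,.046) for p in P]); print("bed",th,t,r.tolist())
for y in(126,42,-42,-126): print(y,np.round(R@[0,y]+t,1))
E
```

```text
rack -0.04972382874572528 [450.67186738  19.78416228] [[-0.7, -2.1], [-0.0, -0.0], [0.2, 0.4], [-0.8, 1.1], [0.7, 1.6], [0.2, -3.4], [0.5, -0.9], [0.8, -0.0], [-0.6, 1.2], [-0.1, 2.1]]
126 [456.9 145.6]
42 [452.8  61.7]
-42 [448.6 -22.2]
-126 [ 444.4 -106.1]
bed 0.023257505902678176 [641.65346918 -52.0108802 ] [[-0.9, -1.8], [0.3, -0.4], [-0.0, -0.5], [0.5, 0.0], [-0.5, -0.4], [0.7, 1.2], [-0.4, 1.1], [0.3, 0.7]]
126 [638.7  74. ]
42 [640.7 -10. ]
-42 [642.6 -94. ]
-126 [ 644.6 -178. ]
```

```bash
cat > go.py <<'E'
import sys; from h import *
# go.py x y z(mm) yaw n : rows from measured pose to target
x,y,z,yaw,n=map(float,sys.argv[1:]); n=int(n)
st=telemetry.sense(); p=np.array(st["tool_pos"])*1000; w=st["tool_rot"][2]
d=(np.array([x,y,z])-p)/n; dy=(yaw-w)/n
for i in range(n):
    c,s_=np.cos(w+i*dy),np.sin(w+i*dy)
    print([round(v,1) for v in(d[0]*c+d[1]*s_, d[0]*s_-d[1]*c, -d[2])]+[round(-dy,4)])
E
python3 go.py 645 -178 150 0.023 16; python3 -c "
from h import *;s=telemetry.sense();print(s['grip_width'],s['clock'])"
```

```text
[np.float64(36.3), np.float64(-13.7), np.float64(5.1), np.float64(0.0141)]
[np.float64(36.1), np.float64(-14.2), np.float64(5.1), np.float64(0.0141)]
[np.float64(35.9), np.float64(-14.7), np.float64(5.1), np.float64(0.0141)]
[np.float64(35.7), np.float64(-15.2), np.float64(5.1), np.float64(0.0141)]
[np.float64(35.5), np.float64(-15.7), np.float64(5.1), np.float64(0.0141)]
[np.float64(35.3), np.float64(-16.2), np.float64(5.1), np.float64(0.0141)]
[np.float64(35.0), np.float64(-16.7), np.float64(5.1), np.float64(0.0141)]
[np.float64(34.8), np.float64(-17.2), np.float64(5.1), np.float64(0.0141)]
[np.float64(34.6), np.float64(-17.7), np.float64(5.1), np.float64(0.0141)]
[np.float64(34.3), np.float64(-18.2), np.float64(5.1), np.float64(0.0141)]
[np.float64(34.0), np.float64(-18.6), np.float64(5.1), np.float64(0.0141)]
[np.float64(33.8), np.float64(-19.1), np.float64(5.1), np.float64(0.0141)]
[np.float64(33.5), np.float64(-19.6), np.float64(5.1), np.float64(0.0141)]
[np.float64(33.2), np.float64(-20.1), np.float64(5.1), np.float64(0.0141)]
[np.float64(32.9), np.float64(-20.5), np.float64(5.1), np.float64(0.0141)]
[np.float64(32.7), np.float64(-21.0), np.float64(5.1), np.float64(0.0141)]
0.08514996921477405 1.25
```

>>> drive_tool(
  steps=[
    [36.3, -13.7, 5, 0.014],
    [36.1, -14.2, 5, 0.014],
    [35.9, -14.7, 5, 0.014],
    [35.7, -15.2, 5, 0.014],
    [35.5, -15.7, 5, 0.014],
    [35.3, -16.2, 5, 0.014],
    [35, -16.7, 5, 0.014],
    [34.8, -17.2, 5, 0.014],
  ],
  jaw=0.76,
)

```text
clock: 1.92
tool_pos: [0.3913, -0.354, 0.1912]
tool_rot: [3.141, -0.0, 0.136]
ft_force: [0.9, -0.5, 0.1]
grip_width: 0.0649
```

>>> drive_tool(
  steps=[
    [34.6, -17.7, 5, 0.014],
    [34.3, -18.2, 5, 0.014],
    [34, -18.6, 5, 0.014],
    [33.8, -19.1, 5, 0.014],
    [33.5, -19.6, 5, 0.014],
    [33.2, -20.1, 5, 0.014],
    [32.9, -20.5, 5, 0.014],
    [32.7, -21, 5, 0.014],
  ],
)

```text
clock: 2.58
tool_pos: [0.6459, -0.176, 0.151]
tool_rot: [3.141, -0.0, 0.024]
ft_force: [0.4, -0.8, 1.7]
grip_width: 0.0647
```

```bash
python3 - <<'E'
from h import *
s=optics.snapshot("wrist"); cv2.imwrite("pics/w1.png",s["color"][...,::-1])
print(telemetry.sense()["tool_pos"],telemetry.sense()["tool_rot"][2])
for n in("plate_loop","plate_buckle"):
    for r in optics.trace("wrist",n)[:1]: print(n,r["confidence"],rect(s,r["mask"],.04))
E
```

```text
[ 0.65006813 -0.17188085  0.14902886] 0.02654743121071812
plate_loop 0.57 (array([ 646.1, -178.6]), array([92.2, 49.8]), 1.39, 5724)
plate_buckle 0.94 (array([643.5, -96. ]), array([102.9,  52.1]), 1.32, 6496)
```

View pics/w1.png

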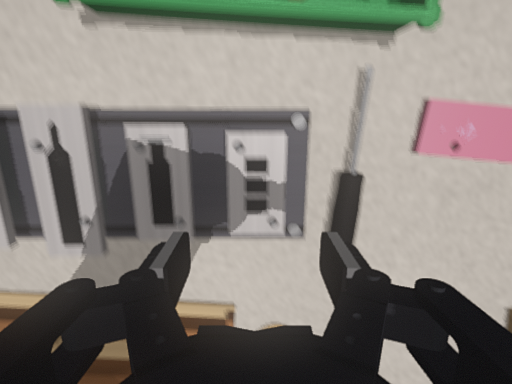

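The wrist view shows the loop plate at about (257,180) with the open jaws either side of it, and the pink look-alike far right at (465,130). Loop is at (646,-178.5). Correcting and descending.

>>> drive_tool(
  steps=[
    [-2.3, 3.3, 12, 0.001],
    [-2.2, 3.2, 20, 0.001],
    [0, 0, 24, 0],
    [0, 0, 22, 0],
    [0, 0, 14, 0],
    [0, 0, 8, 0],
    [0, 0, 0, 0],
    [0, 0, 0, 0],
  ],
)

```text
clock: 3.4
tool_pos: [0.64, -0.1846, 0.0518]
tool_rot: [3.141, -0.0, 0.022]
ft_force: [1.1, 0.2, 0.1]
grip_width: 0.0653
```

>>> drive_tool(
  steps=[
    [2.9, -3.1, 0, 0],
    [2.8, -3, 0, 0],
    [0, 0, 0, 0],
    [0, 0, 12, 0],
    [0, 0, 12, 0],
    [0, 0, 8, 0],
    [0, 0, 0, 0],
    [0, 0, 0, 0],
  ],
)

```text
clock: 4.07
tool_pos: [0.6457, -0.1777, 0.0193]
tool_rot: [-3.141, 0.0, 0.023]
ft_force: [0.3, 0.7, -0.1]
grip_width: 0.0649
```

```bash
python3 -c "
from h import *;s=telemetry.sense();print(s['tool_pos'],s['tool_rot'],s['ft_force'],s['clock'])
s=optics.snapshot('wrist'); cv2.imwrite('pics/w2.png',s['color'][...,::-1])"
```

```text
[ 0.64566922 -0.17768795  0.01926492] [-3.14139059e+00  4.90112385e-04  2.30128829e-02] [ 0.31435783  0.7386316  -0.11697908] 4.0667
```

View pics/w2.png

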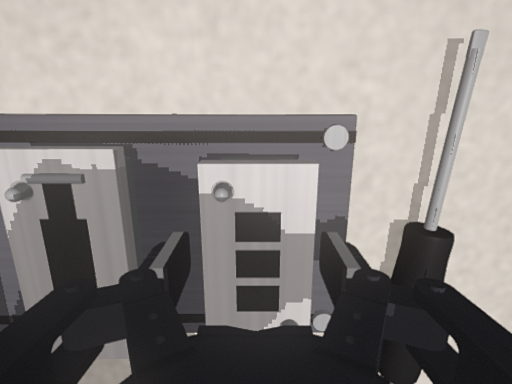

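The loop plate sits between the pads, about 2 mm to the right of centre (plate middle at column 259, pads at 254). I nudge over and close.

>>> drive_tool(
  steps=[
    [0, 1.5, 2.5, 0],
    [0, 0, 0, 0],
    [0, 0, 0, 0],
    [0, 0, 0, 0],
    [0, 0, 0, 0],
    [0, 0, 0, 0],
    [0, 0, 0, 0],
    [0, 0, 0, 0],
  ],
  jaw=0.4,
  force=40,
)

```text
clock: 4.78
tool_pos: [0.6462, -0.1797, 0.0175]
tool_rot: [3.141, -0.001, 0.023]
ft_force: [1.3, -2.0, 6.2]
grip_width: 0.0493
```

>>> drive_tool(
  steps=[
    [0, 0, -3, 0],
    [0, 0, -6, 0],
    [0, 0, -9, 0],
    [0, 0, -12, 0],
    [0, 0, -20, 0],
    [0, 0, -20, 0],
    [0, 0, -10, 0],
    [0, 0, 0, 0],
  ],
)

```text
clock: 5.45
tool_pos: [0.6468, -0.1797, 0.0998]
tool_rot: [3.14, -0.004, 0.023]
ft_force: [0.8, 0.4, -1.3]
grip_width: 0.0491
```

```bash
python3 go.py 445 -107 97 -0.05 7; python3 -c "
from h import *;s=optics.snapshot('wrist'); cv2.imwrite('pics/w3.png',s['color'][...,::-1])"
```

```text
[np.float64(-28.6), np.float64(-11.0), np.float64(0.4), np.float64(0.0104)]
[np.float64(-28.7), np.float64(-10.7), np.float64(0.4), np.float64(0.0104)]
[np.float64(-28.8), np.float64(-10.4), np.float64(0.4), np.float64(0.0104)]
[np.float64(-28.9), np.float64(-10.1), np.float64(0.4), np.float64(0.0104)]
[np.float64(-29.0), np.float64(-9.8), np.float64(0.4), np.float64(0.0104)]
[np.float64(-29.1), np.float64(-9.5), np.float64(0.4), np.float64(0.0104)]
[np.float64(-29.2), np.float64(-9.2), np.float64(0.4), np.float64(0.0104)]
```

View pics/w3.png

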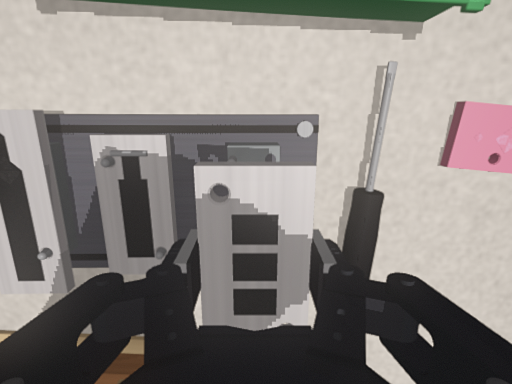

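The loop plate is gripped, level and off its pins. Carrying it to bay 4.

>>> drive_tool(
  steps=[
    [-28.6, -11.2, 0, 0.0104],
    [-28.7, -11, 0, 0.0104],
    [-28.8, -10.7, 0, 0.0104],
    [-28.9, -10.4, 0, 0.0104],
    [-29, -10.1, 0, 0.0104],
    [-29.1, -9.8, 0, 0.0104],
    [-29.2, -9.5, 0, 0.0104],
    [0, 0, 0, 0],
  ],
)

```text
clock: 6.17
tool_pos: [0.4379, -0.1021, 0.0954]
tool_rot: [-3.139, 0.006, -0.05]
ft_force: [0.2, 0.3, -1.9]
grip_width: 0.0494
```

>>> drive_tool(
  steps=[
    [0, 0, 10, 0],
    [0, 0, 12, 0],
    [0, 0, 10, 0],
    [0, 0, 0, 0],
    [0, 0, 0, 0],
    [0, 0, 0, 0],
    [0, 0, 0, 0],
    [0, 0, 0, 0],
  ],
)

```text
clock: 6.83
tool_pos: [0.4443, -0.105, 0.0651]
tool_rot: [3.141, -0.001, -0.05]
ft_force: [0.2, 0.5, -1.5]
grip_width: 0.0494
```

```bash
python3 - <<'E'
from h import *
st=telemetry.sense();print(st['tool_pos'],st['tool_rot'])
s=optics.snapshot('wrist'); cv2.imwrite('pics/w4.png',s['color'][...,::-1])
s=optics.snapshot('top'); cv2.imwrite('pics/t4.png',cv2.resize(s["color"][125:280,145:355,::-1],None,fx=3.8,fy=3.8,interpolation=cv2.INTER_CUBIC))
for r in optics.trace("top","plate_loop")[:1]: print(r["confidence"],rect(s,r["mask"],.072+.002))
E
```

```text
[ 0.44426258 -0.10501172  0.06512857] [ 3.14142956e+00 -5.28213800e-04 -4.99718871e-02]
```

View pics/w4.png

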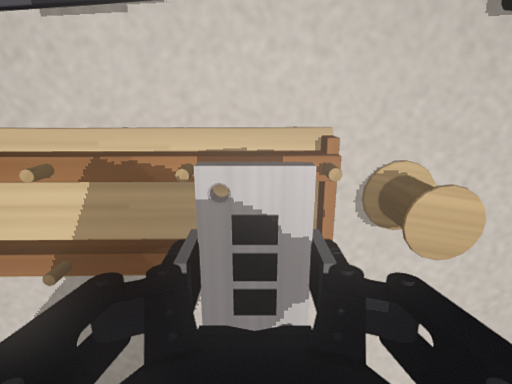

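Wrist view: bay-4 dowels at (184,174) and (335,174), with the loop plate between them and the rack end at right. I check the bay centre from these.

```bash
python3 - <<'E'
from h import *
s=optics.snapshot('wrist')
D=np.array([ray_z(s,u,v,.048)*1000 for u,v in((42,171),(184,174),(335,174))]);print(np.round(D,1))
th=-0.05;ax=np.array([np.cos(th),np.sin(th)])
print("bay centre",D[1:,:2].mean(0)-32*ax, "bay3",D[:2,:2].mean(0)-32*ax,"yaw",np.arctan2(-(D[0]-D[2])[0],(D[0]-D[2])[1]))
# held plate top edge/corners at z=.0876
for u,v in((195,165),(315,165)): print(np.round(ray_z(s,u,v,.0876)*1000,1))
E
```

```text
[[ 484.     7.6   48. ]
 [ 478.6  -68.    48. ]
 [ 474.5 -149.9   48. ]]
bay centre [ 444.63146704 -107.36795116] bay3 [449.35405613 -28.63198955] yaw -0.05990830426750949
[490.3 -82.8  87.6]
[ 487.9 -131.3   87.6]
```

>>> drive_tool(
  steps=[
    [1, 1.8, 0, 0],
    [0, 0, 10, 0],
    [0, 0, 14, 0],
    [0, 0, 12, 0],
    [0, 0, 8, 0],
    [0, 0, 3, 0],
    [0, 0, 0, 0],
    [0, 0, 0, 0],
  ],
)

```text
clock: 7.7
tool_pos: [0.4451, -0.1069, 0.018]
tool_rot: [3.141, -0.0, -0.05]
ft_force: [0.2, 0.5, -0.7]
grip_width: 0.049
```

>>> drive_tool(
  steps=[
    [0, 0, 0.5, 0],
    [0, 0, 0, 0],
    [0, 0, 0, 0],
    [0, 0, 0, 0],
    [0, 0, 0, 0],
    [0, 0, 0, 0],
    [0, 0, 0, 0],
    [0, 0, 0, 0],
  ],
  jaw=0.76,
)

```text
clock: 8.37
tool_pos: [0.4449, -0.1068, 0.0173]
tool_rot: [3.142, 0.0, -0.05]
ft_force: [-0.2, -0.2, 0.1]
grip_width: 0.065
```

>>> drive_tool(
  steps=[
    [0, 0, -8, 0],
    [0, 0, -15, 0],
    [0, 0, -25, 0],
    [0, 0, -25, 0],
    [0, 0, -15, 0],
    [0, 0, -5, 0],
    [0, 0, 0, 0],
    [0, 0, 0, 0],
  ],
)

```text
clock: 9.03
tool_pos: [0.4447, -0.1067, 0.1099]
tool_rot: [-3.142, 0.0, -0.05]
ft_force: [-0.6, -0.3, -0.9]
grip_width: 0.065
```

```bash
python3 - <<'E'
from h import *
st=telemetry.sense();print(st['tool_pos'],st['tool_rot'])
s=optics.snapshot('wrist'); cv2.imwrite('pics/w5.png',s['color'][...,::-1])
for r in optics.trace("wrist","plate_loop")[:1]: print(r["confidence"],rect(s,r["mask"],.04))
E
python3 go.py 645 -95.3 110 0.023 7
```

```text
[ 0.44470116 -0.1066834   0.10993444] [-3.14152991e+00  1.40471706e-04 -5.00103848e-02]
0.98 (array([ 444.9, -106.5]), array([51.2, 93.1]), 87.2, 7947)
[np.float64(28.6), np.float64(-3.0), np.float64(-0.1), np.float64(-0.0104)]
[np.float64(28.6), np.float64(-2.7), np.float64(-0.1), np.float64(-0.0104)]
[np.float64(28.6), np.float64(-2.4), np.float64(-0.1), np.float64(-0.0104)]
[np.float64(28.6), np.float64(-2.1), np.float64(-0.1), np.float64(-0.0104)]
[np.float64(28.7), np.float64(-1.8), np.float64(-0.1), np.float64(-0.0104)]
[np.float64(28.7), np.float64(-1.5), np.float64(-0.1), np.float64(-0.0104)]
[np.float64(28.7), np.float64(-1.2), np.float64(-0.1), np.float64(-0.0104)]
```

View pics/w5.png

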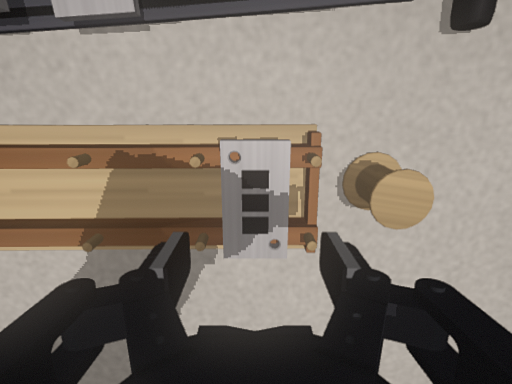

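The loop plate is centred in bay 4: plate middle at column 254.5, dowels' middle at 255. Measured (444.9,-106.5). Next is the buckle, at (644.4,-95.7).

>>> drive_tool(
  steps=[
    [28.5, -2.9, 0, -0.0104],
    [28.5, -2.6, 0, -0.0104],
    [28.5, -2.3, 0, -0.0104],
    [28.5, -2, 0, -0.0104],
    [28.6, -1.8, 0, -0.0104],
    [28.6, -1.5, 0, -0.0104],
    [28.6, -1.2, 0, -0.0104],
    [0, 0, 0, 0],
  ],
)

```text
clock: 9.8
tool_pos: [0.6486, -0.096, 0.1076]
tool_rot: [-3.141, 0.001, 0.024]
ft_force: [-1.4, -0.4, 0.3]
grip_width: 0.0647
```

>>> drive_tool(
  steps=[
    [0, 0, 10, 0],
    [0, 0, 15, 0],
    [0, 0, 15, 0],
    [0, 0, 0, 0],
    [0, 0, 0, 0],
    [0, 0, 0, 0],
    [0, 0, 0, 0],
    [0, 0, 0, 0],
  ],
)

```text
clock: 10.47
tool_pos: [0.6452, -0.0964, 0.0712]
tool_rot: [3.141, -0.001, 0.023]
ft_force: [0.3, -0.3, -0.1]
grip_width: 0.0653
```

```bash
python3 - <<'E'
from h import *
st=telemetry.sense();print(st['tool_pos'],st['tool_rot'])
s=optics.snapshot('wrist')
for n in("buckle","tail"):
  for r in optics.trace("wrist","plate_"+n)[:1]: print(n,r["confidence"],rect(s,r["mask"],.04))
E
```

```text
[ 0.64522964 -0.09638665  0.07120915] [ 3.14113534e+00 -1.32237753e-03  2.26895676e-02]
buckle 0.6 (array([643.4, -94.7]), array([106. ,  51.1]), 1.35, 12960)
tail 0.96 (array([653.2, -12.5]), array([111.9,  54.4]), 1.54, 14325)
```

>>> drive_tool(
  steps=[
    [-0.8, -0.8, 6, 0],
    [0, 0, 12, 0],
    [0, 0, 14, 0],
    [0, 0, 12, 0],
    [0, 0, 7, 0],
    [0, 0, 2.7, 0],
    [0, 0, 0, 0],
    [0, 0, 0, 0],
  ],
)

```text
clock: 11.28
tool_pos: [0.6444, -0.0955, 0.0169]
tool_rot: [3.141, -0.0, 0.023]
ft_force: [0.3, 0.1, 0.1]
grip_width: 0.0651
```

>>> drive_tool(
  steps=[
    [0, 0, 0, 0],
    [0, 0, 0, 0],
    [0, 0, 0, 0],
    [0, 0, 0, 0],
    [0, 0, 0, 0],
    [0, 0, 0, 0],
    [0, 0, 0, 0],
    [0, 0, 0, 0],
  ],
  jaw=0.4,
)

```text
clock: 11.95
tool_pos: [0.6447, -0.0956, 0.0175]
tool_rot: [3.141, -0.002, 0.023]
ft_force: [-0.6, 0.0, 6.3]
grip_width: 0.049
```

>>> drive_tool(
  steps=[
    [0, 0, -3, 0],
    [0, 0, -6, 0],
    [0, 0, -9, 0],
    [0, 0, -12, 0],
    [0, 0, -20, 0],
    [0, 0, -20, 0],
    [0, 0, -10, 0],
    [0, 0, 0, 0],
  ],
)

```text
clock: 12.62
tool_pos: [0.6454, -0.0958, 0.0996]
tool_rot: [3.14, -0.004, 0.023]
ft_force: [0.5, -0.4, -1.6]
grip_width: 0.0491
```

```bash
python3 go.py 449 -22.5 97 -0.05 7; python3 -c "
from h import *
s=optics.snapshot('wrist')
for r in optics.trace('wrist','plate_buckle')[:1]: print(r['confidence'],rect(s,r['mask'],.1225))"
```

```text
[np.float64(-27.8), np.float64(-11.1), np.float64(0.4), np.float64(0.0104)]
[np.float64(-27.9), np.float64(-10.8), np.float64(0.4), np.float64(0.0104)]
[np.float64(-28.0), np.float64(-10.5), np.float64(0.4), np.float64(0.0104)]
[np.float64(-28.1), np.float64(-10.2), np.float64(0.4), np.float64(0.0104)]
[np.float64(-28.3), np.float64(-9.9), np.float64(0.4), np.float64(0.0104)]
[np.float64(-28.4), np.float64(-9.6), np.float64(0.4), np.float64(0.0104)]
[np.float64(-28.5), np.float64(-9.3), np.float64(0.4), np.float64(0.0104)]
0.81 (array([654.3, -95.1]), array([85.8, 50.3]), 1.29, 20195)
```

>>> drive_tool(
  steps=[
    [-27.8, -11.1, 0, 0.0104],
    [-27.9, -10.8, 0, 0.0104],
    [-28, -10.5, 0, 0.0104],
    [-28.1, -10.2, 0, 0.0104],
    [-28.3, -9.9, 0, 0.0104],
    [-28.4, -9.6, 0, 0.0104],
    [-28.4, -9.3, 0, 0.0104],
    [0, 0, 0, 0],
  ],
)

```text
clock: 13.38
tool_pos: [0.4417, -0.0202, 0.0952]
tool_rot: [-3.14, 0.006, -0.05]
ft_force: [0.7, 0.0, -1.2]
grip_width: 0.0495
```

>>> drive_tool(
  steps=[
    [0, 0, 10, 0],
    [0, 0, 12, 0],
    [0, 0, 10, 0],
    [0, 0, 0, 0],
    [0, 0, 0, 0],
    [0, 0, 0, 0],
    [0, 0, 0, 0],
    [0, 0, 0, 0],
  ],
)

```text
clock: 14.05
tool_pos: [0.4481, -0.0225, 0.0649]
tool_rot: [3.141, -0.001, -0.05]
ft_force: [-0.4, 0.4, -1.7]
grip_width: 0.0493
```

```bash
python3 - <<'E'
from h import *
st=telemetry.sense();print(st['tool_pos'],st['tool_rot'])
s=optics.snapshot('wrist'); cv2.imwrite('pics/w6.png',s['color'][...,::-1])
E
```

```text
[ 0.44810984 -0.0224595   0.06492012] [ 3.14147642e+00 -5.41518818e-04 -5.00136610e-02]
```

View pics/w6.png

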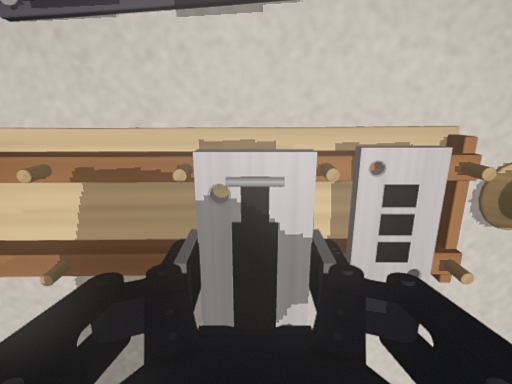

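The buckle is over bay 3: dowels at (181,174) and (333,174), plate middle at column 255. Only a 0.4 mm trim is needed.

>>> drive_tool(
  steps=[
    [0.9, 0.4, 0, 0],
    [0, 0, 10, 0],
    [0, 0, 14, 0],
    [0, 0, 12, 0],
    [0, 0, 8, 0],
    [0, 0, 3, 0],
    [0, 0, 0, 0],
    [0, 0, 0, 0],
  ],
)

```text
clock: 14.77
tool_pos: [0.449, -0.0229, 0.0179]
tool_rot: [3.142, -0.0, -0.05]
ft_force: [0.5, -0.1, -1.6]
grip_width: 0.0489
```

>>> drive_tool(
  steps=[
    [0, 0, 0.4, 0],
    [0, 0, 0, 0],
    [0, 0, 0, 0],
    [0, 0, 0, 0],
    [0, 0, 0, 0],
    [0, 0, 0, 0],
    [0, 0, 0, 0],
    [0, 0, 0, 0],
  ],
  jaw=0.76,
)

```text
clock: 15.43
tool_pos: [0.4487, -0.0228, 0.0172]
tool_rot: [-3.142, -0.0, -0.05]
ft_force: [-0.2, 0.2, 0.3]
grip_width: 0.0652
```

>>> drive_tool(
  steps=[
    [0, 0, -8, 0],
    [0, 0, -15, 0],
    [0, 0, -25, 0],
    [0, 0, -25, 0],
    [0, 0, -15, 0],
    [0, 0, -5, 0],
    [0, 0, 0, 0],
    [0, 0, 0, 0],
  ],
)

```text
clock: 16.1
tool_pos: [0.4485, -0.0228, 0.1098]
tool_rot: [-3.142, 0.0, -0.05]
ft_force: [-0.3, 0.3, -0.5]
grip_width: 0.0649
```

```bash
python3 - <<'E'
from h import *
s=optics.snapshot('wrist')
for r in optics.trace("wrist","plate_buckle")[:1]: print(r["confidence"],rect(s,r["mask"],.04))
E
python3 go.py 642.5 -11.6 110 0.023 7
```

```text
0.61 (array([447.7, -22.4]), array([ 50.1, 104.9]), 86.97, 8858)
[np.float64(27.7), np.float64(-3.0), np.float64(-0.1), np.float64(-0.0104)]
[np.float64(27.7), np.float64(-2.7), np.float64(-0.1), np.float64(-0.0104)]
[np.float64(27.7), np.float64(-2.4), np.float64(-0.1), np.float64(-0.0104)]
[np.float64(27.7), np.float64(-2.1), np.float64(-0.1), np.float64(-0.0104)]
[np.float64(27.8), np.float64(-1.8), np.float64(-0.1), np.float64(-0.0104)]
[np.float64(27.8), np.float64(-1.5), np.float64(-0.1), np.float64(-0.0104)]
[np.float64(27.8), np.float64(-1.2), np.float64(-0.1), np.float64(-0.0104)]
```

>>> drive_tool(
  steps=[
    [27.6, -3, 0, -0.0104],
    [27.6, -2.7, 0, -0.0104],
    [27.7, -2.4, 0, -0.0104],
    [27.7, -2.1, 0, -0.0104],
    [27.7, -1.8, 0, -0.0104],
    [27.7, -1.5, 0, -0.0104],
    [27.7, -1.2, 0, -0.0104],
    [0, 0, 0, 0],
  ],
)

```text
clock: 16.87
tool_pos: [0.6462, -0.0117, 0.1076]
tool_rot: [-3.141, 0.001, 0.024]
ft_force: [-1.6, -0.4, -0.3]
grip_width: 0.0647
```

>>> drive_tool(
  steps=[
    [0, 0, 10, 0],
    [0, 0, 15, 0],
    [0, 0, 15, 0],
    [0, 0, 0, 0],
    [0, 0, 0, 0],
    [0, 0, 0, 0],
    [0, 0, 0, 0],
    [0, 0, 0, 0],
  ],
)

```text
clock: 17.53
tool_pos: [0.6429, -0.0118, 0.0711]
tool_rot: [3.141, -0.001, 0.023]
ft_force: [-0.4, -0.3, 0.7]
grip_width: 0.0644
```

```bash
python3 - <<'E'
from h import *
st=telemetry.sense();print(st['tool_pos'],st['tool_rot'])
s=optics.snapshot('wrist')
for n in("tail","square"):
  for r in optics.trace("wrist","plate_"+n)[:1]: print(n,r["confidence"],rect(s,r["mask"],.04))
E
```

```text
[ 0.64294101 -0.01183898  0.07106103] [ 3.14135376e+00 -1.28369208e-03  2.27373315e-02]
tail 0.86 (array([641.1, -10.6]), array([136.9,  50.8]), 1.34, 16667)
square 0.56 (array([647.2,  71.6]), array([104.5,  53.6]), 1.14, 12698)
```

>>> drive_tool(
  steps=[
    [-1.1, -0.5, 6, 0],
    [0, 0, 12, 0],
    [0, 0, 14, 0],
    [0, 0, 12, 0],
    [0, 0, 7, 0],
    [0, 0, 2.7, 0],
    [0, 0, 0, 0],
    [0, 0, 0, 0],
  ],
)

```text
clock: 18.35
tool_pos: [0.6418, -0.0113, 0.0168]
tool_rot: [3.142, -0.0, 0.023]
ft_force: [-0.3, -0.4, -0.5]
grip_width: 0.0648
```

>>> drive_tool(
  steps=[
    [0, 0, 0, 0],
    [0, 0, 0, 0],
    [0, 0, 0, 0],
    [0, 0, 0, 0],
    [0, 0, 0, 0],
    [0, 0, 0, 0],
    [0, 0, 0, 0],
    [0, 0, 0, 0],
  ],
  jaw=0.4,
)

```text
clock: 19.02
tool_pos: [0.6421, -0.0113, 0.0174]
tool_rot: [3.142, -0.002, 0.023]
ft_force: [-0.4, -0.4, 6.2]
grip_width: 0.049
```

>>> drive_tool(
  steps=[
    [0, 0, -3, 0],
    [0, 0, -6, 0],
    [0, 0, -9, 0],
    [0, 0, -12, 0],
    [0, 0, -20, 0],
    [0, 0, -20, 0],
    [0, 0, -10, 0],
    [0, 0, 0, 0],
  ],
)

```text
clock: 19.68
tool_pos: [0.6429, -0.0115, 0.0994]
tool_rot: [3.141, -0.004, 0.023]
ft_force: [0.5, 0.2, -1.9]
grip_width: 0.0488
```

```bash
python3 go.py 453.2 61.1 97 -0.05 7
```

```text
[np.float64(-26.9), np.float64(-11.0), np.float64(0.3), np.float64(0.0104)]
[np.float64(-27.0), np.float64(-10.7), np.float64(0.3), np.float64(0.0104)]
[np.float64(-27.1), np.float64(-10.4), np.float64(0.3), np.float64(0.0104)]
[np.float64(-27.2), np.float64(-10.1), np.float64(0.3), np.float64(0.0104)]
[np.float64(-27.3), np.float64(-9.9), np.float64(0.3), np.float64(0.0104)]
[np.float64(-27.4), np.float64(-9.6), np.float64(0.3), np.float64(0.0104)]
[np.float64(-27.5), np.float64(-9.3), np.float64(0.3), np.float64(0.0104)]
```

>>> drive_tool(
  steps=[
    [-26.8, -11, 0, 0.0104],
    [-26.9, -10.7, 0, 0.0104],
    [-27, -10.4, 0, 0.0104],
    [-27.1, -10.1, 0, 0.0104],
    [-27.2, -9.9, 0, 0.0104],
    [-27.3, -9.6, 0, 0.0104],
    [-27.4, -9.3, 0, 0.0104],
    [0, 0, 0, 0],
  ],
)

```text
clock: 20.35
tool_pos: [0.4467, 0.0624, 0.0955]
tool_rot: [-3.141, 0.005, -0.046]
ft_force: [-0.0, -0.3, -3.5]
grip_width: 0.0495
```

>>> drive_tool(
  steps=[
    [0, 0, 10, 0],
    [0, 0, 12, 0],
    [0, 0, 10, 0],
    [0, 0, 0, 0],
    [0, 0, 0, 0],
    [0, 0, 0, 0],
    [0, 0, 0, 0],
    [0, 0, 0, 0],
  ],
)

```text
clock: 21.02
tool_pos: [0.4528, 0.0609, 0.0649]
tool_rot: [-3.141, -0.001, -0.05]
ft_force: [-0.0, -0.2, -2.4]
grip_width: 0.0489
```

```bash
python3 - <<'E'
from h import *
st=telemetry.sense();print(st['tool_pos'],st['tool_rot'])
s=optics.snapshot('wrist'); cv2.imwrite('pics/w7.png',s['color'][...,::-1])
E
```

```text
[0.45275275 0.06088216 0.0648945 ] [-3.14131557e+00 -7.40640849e-04 -4.95512182e-02]
```

View pics/w7.png

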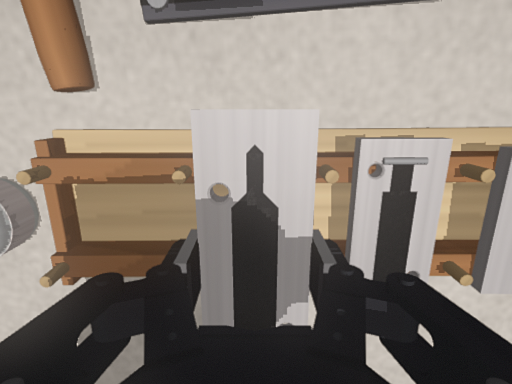

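The tail plate is over bay 2: dowels at (180,175) and (332,175), plate middle at column 255.5. It is centred, so I lower it.

>>> drive_tool(
  steps=[
    [0.4, 0.2, 0, 0],
    [0, 0, 10, 0],
    [0, 0, 14, 0],
    [0, 0, 12, 0],
    [0, 0, 8, 0],
    [0, 0, 3, 0],
    [0, 0, 0, 0],
    [0, 0, 0, 0],
  ],
)

```text
clock: 21.73
tool_pos: [0.4531, 0.0607, 0.0178]
tool_rot: [-3.141, -0.0, -0.05]
ft_force: [-0.0, -0.2, -1.4]
grip_width: 0.0489
```

>>> drive_tool(
  steps=[
    [0, 0, 0.4, 0],
    [0, 0, 0, 0],
    [0, 0, 0, 0],
    [0, 0, 0, 0],
    [0, 0, 0, 0],
    [0, 0, 0, 0],
    [0, 0, 0, 0],
    [0, 0, 0, 0],
  ],
  jaw=0.76,
)

```text
clock: 22.4
tool_pos: [0.4529, 0.0607, 0.0171]
tool_rot: [-3.141, -0.0, -0.05]
ft_force: [-0.8, -0.0, 1.0]
grip_width: 0.0651
```

>>> drive_tool(
  steps=[
    [0, 0, -8, 0],
    [0, 0, -15, 0],
    [0, 0, -25, 0],
    [0, 0, -25, 0],
    [0, 0, -15, 0],
    [0, 0, -5, 0],
    [0, 0, 0, 0],
    [0, 0, 0, 0],
  ],
)

```text
clock: 23.07
tool_pos: [0.4526, 0.0607, 0.1098]
tool_rot: [-3.141, 0.0, -0.049]
ft_force: [-0.5, 0.8, -0.4]
grip_width: 0.0652
```

```bash
python3 - <<'E'
from h import *
s=optics.snapshot('wrist')
for r in optics.trace("wrist","plate_tail")[:1]: print(r["confidence"],rect(s,r["mask"],.04))
E
python3 go.py 640 72.7 110 0.023 7
```

```text
0.96 (array([451.9,  61.2]), array([ 50. , 135.4]), 87.2, 11676)
[np.float64(26.7), np.float64(-3.0), np.float64(-0.1), np.float64(-0.0104)]
[np.float64(26.7), np.float64(-2.8), np.float64(-0.1), np.float64(-0.0104)]
[np.float64(26.8), np.float64(-2.5), np.float64(-0.1), np.float64(-0.0104)]
[np.float64(26.8), np.float64(-2.2), np.float64(-0.1), np.float64(-0.0104)]
[np.float64(26.8), np.float64(-1.9), np.float64(-0.1), np.float64(-0.0104)]
[np.float64(26.8), np.float64(-1.6), np.float64(-0.1), np.float64(-0.0104)]
[np.float64(26.9), np.float64(-1.4), np.float64(-0.1), np.float64(-0.0104)]
```

>>> drive_tool(
  steps=[
    [26.7, -3, 0, -0.0104],
    [26.7, -2.8, 0, -0.0104],
    [26.7, -2.5, 0, -0.0104],
    [26.7, -2.2, 0, -0.0104],
    [26.7, -1.9, 0, -0.0104],
    [26.7, -1.6, 0, -0.0104],
    [26.8, -1.4, 0, -0.0104],
    [0, 0, 0, 0],
  ],
)

```text
clock: 23.83
tool_pos: [0.6436, 0.0726, 0.1076]
tool_rot: [-3.141, 0.001, 0.024]
ft_force: [-2.1, 0.9, -1.1]
grip_width: 0.0647
```

>>> drive_tool(
  steps=[
    [0, 0, 10, 0],
    [0, 0, 15, 0],
    [0, 0, 15, 0],
    [0, 0, 0, 0],
    [0, 0, 0, 0],
    [0, 0, 0, 0],
    [0, 0, 0, 0],
    [0, 0, 0, 0],
  ],
)

```text
clock: 24.5
tool_pos: [0.6404, 0.0727, 0.071]
tool_rot: [-3.141, -0.001, 0.023]
ft_force: [1.0, -0.1, -0.5]
grip_width: 0.065
```

```bash
python3 - <<'E'
from h import *
st=telemetry.sense();print(st['tool_pos'],st['tool_rot'])
s=optics.snapshot('wrist')
for n in("square",):
  for r in optics.trace("wrist","plate_"+n)[:2]: print(n,r["confidence"],rect(s,r["mask"],.04))
E
```

```text
[0.64039365 0.07266837 0.07101733] [-3.14137222e+00 -1.43897438e-03  2.32620789e-02]
square 0.58 (array([639.5,  73.2]), array([119.9,  50. ]), 1.42, 14631)
```

>>> drive_tool(
  steps=[
    [-0.4, 0, 6, 0],
    [0, 0, 12, 0],
    [0, 0, 14, 0],
    [0, 0, 12, 0],
    [0, 0, 7, 0],
    [0, 0, 2.7, 0],
    [0, 0, 0, 0],
    [0, 0, 0, 0],
  ],
)

```text
clock: 25.27
tool_pos: [0.64, 0.0727, 0.0168]
tool_rot: [-3.141, -0.0, 0.023]
ft_force: [-0.3, -0.0, 0.1]
grip_width: 0.0648
```

>>> drive_tool(
  steps=[
    [0, 0, 0, 0],
    [0, 0, 0, 0],
    [0, 0, 0, 0],
    [0, 0, 0, 0],
    [0, 0, 0, 0],
    [0, 0, 0, 0],
    [0, 0, 0, 0],
    [0, 0, 0, 0],
  ],
  jaw=0.4,
)

```text
clock: 25.93
tool_pos: [0.6402, 0.0728, 0.0173]
tool_rot: [-3.141, -0.002, 0.023]
ft_force: [-0.9, -0.7, 6.0]
grip_width: 0.0491
```

>>> drive_tool(
  steps=[
    [0, 0, -3, 0],
    [0, 0, -6, 0],
    [0, 0, -9, 0],
    [0, 0, -12, 0],
    [0, 0, -20, 0],
    [0, 0, -20, 0],
    [0, 0, -10, 0],
    [0, 0, 0, 0],
  ],
)

```text
clock: 26.6
tool_pos: [0.641, 0.0727, 0.0994]
tool_rot: [-3.142, -0.005, 0.023]
ft_force: [0.1, 0.6, -1.9]
grip_width: 0.0493
```

```bash
python3 go.py 457.3 144.8 97 -0.05 7
```

```text
[np.float64(-26.0), np.float64(-10.9), np.float64(0.3), np.float64(0.0105)]
[np.float64(-26.1), np.float64(-10.6), np.float64(0.3), np.float64(0.0105)]
[np.float64(-26.2), np.float64(-10.4), np.float64(0.3), np.float64(0.0105)]
[np.float64(-26.3), np.float64(-10.1), np.float64(0.3), np.float64(0.0105)]
[np.float64(-26.4), np.float64(-9.8), np.float64(0.3), np.float64(0.0105)]
[np.float64(-26.5), np.float64(-9.5), np.float64(0.3), np.float64(0.0105)]
[np.float64(-26.6), np.float64(-9.3), np.float64(0.3), np.float64(0.0105)]
```

>>> drive_tool(
  steps=[
    [-25.9, -10.9, 0, 0.0104],
    [-26, -10.6, 0, 0.0104],
    [-26.1, -10.4, 0, 0.0104],
    [-26.2, -10.1, 0, 0.0104],
    [-26.3, -9.8, 0, 0.0104],
    [-26.4, -9.5, 0, 0.0104],
    [-26.5, -9.3, 0, 0.0104],
    [0, 0, 0, 0],
  ],
)

```text
clock: 27.27
tool_pos: [0.4503, 0.0988, 0.0963]
tool_rot: [-3.108, 0.006, 0.013]
ft_force: [0.1, -0.2, -2.2]
grip_width: 0.049
```

>>> drive_tool(
  steps=[
    [0, 0, 10, 0],
    [0, 0, 12, 0],
    [0, 0, 10, 0],
    [0, 0, 0, 0],
    [0, 0, 0, 0],
    [0, 0, 0, 0],
    [0, 0, 0, 0],
    [0, 0, 0, 0],
  ],
)

```text
clock: 27.93
tool_pos: [0.4561, 0.0991, 0.0656]
tool_rot: [-3.108, 0.0, 0.013]
ft_force: [-0.4, -0.9, -1.6]
grip_width: 0.049
```

```bash
python3 - <<'E'
from h import *
st=telemetry.sense();print(st['tool_pos'],st['tool_rot'])
s=optics.snapshot('wrist'); cv2.imwrite('pics/w8.png',s['color'][...,::-1])
E
```

```text
[0.45614027 0.09914855 0.06558015] [-3.10808338e+00  1.89395485e-04  1.26725621e-02]
```

View pics/w8.png

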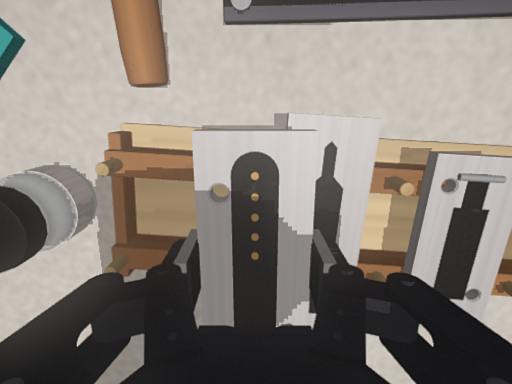

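The arm stopped short at y=99, probably at a joint limit. The square plate is hovering half over the tail plate, with about 35 mm between them. Checking joints.

```bash
python3 - <<'E'
from h import *
st=telemetry.sense();print(np.round(st['joint_pos'],3),st['qvel'])
print([a for a in dir(bot) if a[0]!='_'])
E
```

```text
[ 0.012  0.231 -0.47   0.869  0.034  3.141] [ 1.34575359e-04 -6.59638669e-04 -1.12930432e-03  6.66591831e-05
 -1.19578498e-05  2.15679994e-04]
['MotionError', 'hold_point_z', 'job_done']
```

Joint 6 is at its +π limit, so bay 1 can't be reached square in this wrist pose. Turning the plate end for end would also change how it lies.

The plan:
1. Raise.
2. Lay the square plate in bay 1 at a small reachable angle (about 0.13 rad; it still clears the dowels).
3. Re-grip with the wrist turned half round.
4. Square it up.

>>> drive_tool(
  steps=[
    [0, 0, -10, -0.03],
    [0, 0, -12, -0.03],
    [0, 0, -10, -0.03],
    [0, 0, 0, -0.03],
    [0, 0, 0, -0.01],
    [0, 0, 0, 0],
    [0, 0, 0, 0],
    [0, 0, 0, 0],
  ],
)

```text
clock: 28.65
tool_pos: [0.4556, 0.0981, 0.0969]
tool_rot: [-3.108, -0.003, 0.142]
ft_force: [-0.3, 0.8, -1.1]
grip_width: 0.0493
```

```bash
python3 go.py 457.4 144.9 97 0.14 6;python3 -c "
from h import *
st=telemetry.sense();print(st['tool_pos'],st['tool_rot'],np.round(st['joint_pos'],3))"
```

```text
[np.float64(1.4), np.float64(-7.7), np.float64(-0.0), np.float64(0.0003)]
[np.float64(1.4), np.float64(-7.7), np.float64(-0.0), np.float64(0.0003)]
[np.float64(1.4), np.float64(-7.7), np.float64(-0.0), np.float64(0.0003)]
[np.float64(1.4), np.float64(-7.7), np.float64(-0.0), np.float64(0.0003)]
[np.float64(1.4), np.float64(-7.7), np.float64(-0.0), np.float64(0.0003)]
[np.float64(1.4), np.float64(-7.7), np.float64(-0.0), np.float64(0.0003)]
[0.45564863 0.09807291 0.09691966] [-3.10818093e+00 -2.90287884e-03  1.41932988e-01] [ 0.01   0.199 -0.42   0.953  0.034  3.01 ]
```

The 0.034 rad (2°) roll left by the limit stays in the commanded pose. That is small enough for a lay-down. Moving over bay 1.

>>> drive_tool(
  steps=[
    [1.4, -7.7, 0, -0.002],
    [1.4, -7.7, 0, -0.002],
    [1.4, -7.7, 0, -0.002],
    [1.4, -7.7, 0, -0.002],
    [1.4, -7.7, 0, 0],
    [1.4, -7.7, 0, 0],
    [0, 0, 0, 0],
    [0, 0, 0, 0],
  ],
)

```text
clock: 29.32
tool_pos: [0.4573, 0.1456, 0.0987]
tool_rot: [-3.108, -0.004, 0.152]
ft_force: [-0.9, -0.1, -1.6]
grip_width: 0.0495
```

>>> drive_tool(
  steps=[
    [0, 0, 10, 0],
    [0, 0, 12, 0],
    [0, 0, 10, 0],
    [0, 0, 0, 0],
    [0, 0, 0, 0],
    [0, 0, 0, 0],
    [0, 0, 0, 0],
    [0, 0, 0, 0],
  ],
)

```text
clock: 29.98
tool_pos: [0.4577, 0.146, 0.0673]
tool_rot: [-3.108, -0.005, 0.15]
ft_force: [0.1, -0.7, -1.8]
grip_width: 0.0493
```

```bash
python3 - <<'E'
from h import *
st=telemetry.sense();print(st['tool_pos'],st['tool_rot'],np.round(st['joint_pos'],3))
s=optics.snapshot('wrist'); cv2.imwrite('pics/w9.png',s['color'][...,::-1])
E
```

```text
[0.45771503 0.14603195 0.0673363 ] [-3.1083154  -0.00471757  0.15048762] [ 0.113  0.248 -0.441  0.878  0.033  3.104]
```

View pics/w9.png

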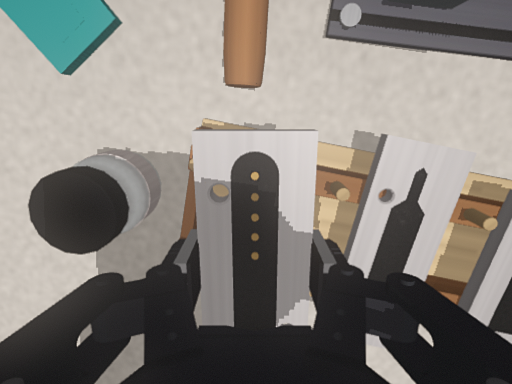

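>>> drive_tool(
  steps=[
    [-0.4, 2.7, 0, 0],
    [0, 0, 10, 0],
    [0, 0, 14, 0],
    [0, 0, 12, 0],
    [0, 0, 8, 0],
    [0, 0, 4, 0],
    [0, 0, 0, 0],
    [0, 0, 0, 0],
  ],
)

```text
clock: 30.7
tool_pos: [0.4575, 0.1449, 0.0189]
tool_rot: [-3.108, -0.004, 0.151]
ft_force: [0.5, -0.6, -2.0]
grip_width: 0.0491
```

>>> drive_tool(
  steps=[
    [0, 0, 0.4, 0],
    [0, 0, 0, 0],
    [0, 0, 0, 0],
    [0, 0, 0, 0],
    [0, 0, 0, 0],
    [0, 0, 0, 0],
    [0, 0, 0, 0],
    [0, 0, 0, 0],
  ],
  jaw=0.74,
)

```text
clock: 31.37
tool_pos: [0.4573, 0.145, 0.0183]
tool_rot: [-3.108, -0.004, 0.151]
ft_force: [0.1, -1.1, 0.1]
grip_width: 0.0636
```

>>> drive_tool(
  steps=[
    [0, 0, -8, 0],
    [0, 0, -15, 0],
    [0, 0, -25, 0],
    [0, 0, -25, 0],
    [0, 0, -15, 0],
    [0, 0, -12, 0],
    [0, 0, 0, 0],
    [0, 0, 0, 0],
  ],
)

```text
clock: 32.03
tool_pos: [0.4577, 0.1416, 0.1188]
tool_rot: [-3.108, -0.005, 0.151]
ft_force: [0.3, -0.3, -0.1]
grip_width: 0.0632
```

```bash
python3 - <<'E'
from h import *
st=telemetry.sense();print(st['tool_pos'],st['tool_rot'],np.round(st['joint_pos'],3))
s=optics.snapshot('wrist'); cv2.imwrite('pics/w10.png',s['color'][...,::-1])
for n in("square","tail"):
  for r in optics.trace("wrist","plate_"+n)[:1]: print(n,r["confidence"],rect(s,r["mask"],.04))
E
```

```text
[0.45768234 0.14158177 0.11881233] [-3.10834231 -0.00523152  0.15052756] [ 0.104  0.197 -0.36   1.01   0.033  3.095]
square 0.68 (array([456.6, 144.8]), array([120.9,  50.9]), 8.54, 9547)
tail 0.87 (array([562.4, 272.9]), array([65.6, 46.2]), 47.1, 5249)
```

View pics/w10.png

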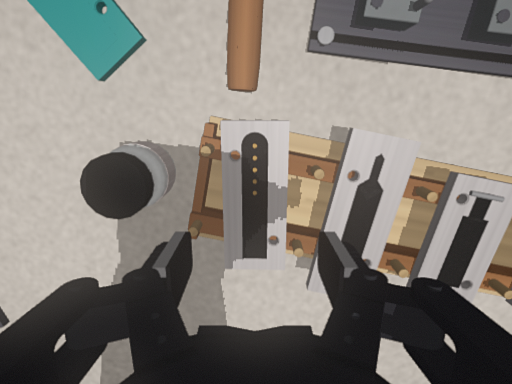

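The square lies flat in bay 1 at an angle, centred at (456.6,144.8). Turning the empty gripper half round.

>>> drive_tool(
  steps=[
    [0, 0, 0, -0.1225],
    [0, 0, 0, -0.1225],
    [0, 0, 0, -0.1225],
    [0, 0, 0, -0.1225],
    [0, 0, 0, -0.1225],
    [0, 0, 0, -0.1225],
    [0, 0, 0, -0.1225],
    [0, 0, 0, -0.1225],
  ],
)

```text
clock: 32.85
tool_pos: [0.4569, 0.1416, 0.1173]
tool_rot: [-3.125, -0.029, 1.137]
ft_force: [-0.5, -0.4, 0.2]
grip_width: 0.0628
```

>>> drive_tool(
  steps=[
    [0, 0, 0, -0.1225],
    [0, 0, 0, -0.1225],
    [0, 0, 0, -0.1225],
    [0, 0, 0, -0.1225],
    [0, 0, 0, -0.1225],
    [0, 0, 0, -0.1225],
    [0, 0, 0, -0.1225],
    [0, 0, 0, -0.1225],
  ],
)

```text
clock: 33.52
tool_pos: [0.4569, 0.1416, 0.1173]
tool_rot: [3.127, -0.03, 2.117]
ft_force: [0.4, 0.0, -0.3]
grip_width: 0.0632
```

>>> drive_tool(
  steps=[
    [0, 0, 0, -0.1225],
    [0, 0, 0, -0.1225],
    [0, 0, 0, -0.1225],
    [0, 0, 0, -0.1225],
    [0, 0, 0, -0.1225],
    [0, 0, 0, -0.1225],
    [0, 0, 0, -0.1225],
    [0, 0, 0, -0.1225],
  ],
)

```text
clock: 34.18
tool_pos: [0.4569, 0.1416, 0.1173]
tool_rot: [3.108, -0.005, 3.097]
ft_force: [-0.6, 0.6, -1.2]
grip_width: 0.0633
```

>>> drive_tool(
  steps=[
    [0, 0, 0, -0.1008],
    [0, 0, 0, -0.1008],
    [0, 0, 0, 0],
    [0, 0, 0, 0],
    [0, 0, 0, 0],
    [0, 0, 0, 0],
    [0, 0, 0, 0],
    [0, 0, 0, 0],
  ],
)

```text
clock: 34.85
tool_pos: [0.4574, 0.1416, 0.1182]
tool_rot: [3.108, 0.004, -2.992]
ft_force: [-0.5, -0.1, 0.1]
grip_width: 0.0632
```

```bash
python3 - <<'E'
from h import *
st=telemetry.sense();print(st['tool_pos'],st['tool_rot'],np.round(st['joint_pos'],3))
from scipy.spatial.transform import Rotation as Ro
print(np.round(Ro.from_euler('xyz',st['tool_rot']).as_matrix(),3))
s=optics.snapshot('wrist')
for n in("square",):
  for r in optics.trace("wrist","plate_"+n)[:1]: print(n,r["confidence"],rect(s,r["mask"],.04))
E
```

```text
[0.45737511 0.14158309 0.11819379] [ 3.10825285  0.00360475 -2.99190356] [ 0.104  0.199 -0.36   1.01   0.033 -0.046]
[[-0.989 -0.149 -0.001]
 [-0.149  0.988  0.033]
 [-0.004  0.033 -0.999]]
square 0.67 (array([455.9, 144.2]), array([121.3,  51.3]), 9.0, 9760)
```

>>> drive_tool(
  steps=[
    [0, 0, 10, 0],
    [0, 0, 20, 0],
    [0, 0, 25, 0],
    [0, 0, 20, 0],
    [0, 0, 14, 0],
    [0, 0, 8, 0],
    [0, 0, 3, 0],
    [0, 0, 0, 0],
  ],
)

```text
clock: 35.62
tool_pos: [0.4572, 0.1449, 0.0181]
tool_rot: [3.108, 0.003, -2.991]
ft_force: [0.5, -1.2, 0.3]
grip_width: 0.063
```

>>> drive_tool(
  steps=[
    [0, 0, 0, 0],
    [0, 0, 0, 0],
    [0, 0, 0, 0],
    [0, 0, 0, 0],
    [0, 0, 0, 0],
    [0, 0, 0, 0],
    [0, 0, 0, 0],
    [0, 0, 0, 0],
  ],
  jaw=0.4,
  force=30,
)

```text
clock: 36.28
tool_pos: [0.4578, 0.145, 0.0192]
tool_rot: [3.108, 0.005, -2.991]
ft_force: [-1.8, -0.0, 7.3]
grip_width: 0.0492
```

>>> drive_tool(
  steps=[
    [0, 0, -3, 0],
    [0, 0, -3, 0],
    [0, 0, 0, 0.05],
    [0, 0, 0, 0.05],
    [0, 0, 0, 0.05],
    [0, 0, 0, 0.05],
    [0, 0, 0, 0],
    [0, 0, 0, 0],
  ],
)

```text
clock: 36.95
tool_pos: [0.4573, 0.1448, 0.0244]
tool_rot: [3.108, -0.003, 3.094]
ft_force: [-0.4, 0.3, -2.1]
grip_width: 0.0492
```

```bash
python3 - <<'E'
from h import *
st=telemetry.sense();print(st['tool_pos'],st['tool_rot'],np.round(st['joint_pos'],3),st["ft_force"])
s=optics.snapshot('wrist'); cv2.imwrite('pics/w11.png',s['color'][...,::-1])
E
```

```text
[0.45731509 0.1447541  0.02442981] [ 3.10812128e+00 -2.83556397e-03  3.09381563e+00] [ 0.11   0.297 -0.504  0.767  0.033  0.158] [-0.35645087  0.30508835 -2.05402344]
```

View pics/w11.png

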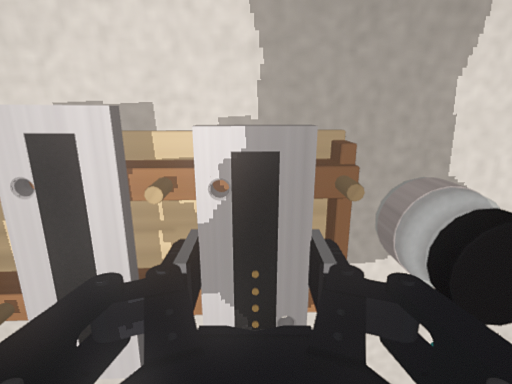

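The square is now squared up between its dowels, at (154,195) and (352,189), with the plate middle at column 256. Trimming 0.5 mm and lowering.

>>> drive_tool(
  steps=[
    [0, -0.5, 2, 0.002],
    [0, 0, 2.5, 0],
    [0, 0, 1.2, 0],
    [0, 0, 0, 0],
    [0, 0, 0, 0],
    [0, 0, 0, 0],
    [0, 0, 0, 0],
    [0, 0, 0, 0],
  ],
)

```text
clock: 37.67
tool_pos: [0.4573, 0.1444, 0.0192]
tool_rot: [3.108, -0.002, 3.091]
ft_force: [-3.4, -1.5, 10.7]
grip_width: 0.0491
```

>>> drive_tool(
  steps=[
    [0, 0, 0.4, 0],
    [0, 0, 0, 0],
    [0, 0, 0, 0],
    [0, 0, 0, 0],
    [0, 0, 0, 0],
    [0, 0, 0, 0],
    [0, 0, 0, 0],
    [0, 0, 0, 0],
  ],
  jaw=0.74,
)

```text
clock: 38.33
tool_pos: [0.4572, 0.1445, 0.0181]
tool_rot: [3.108, -0.003, 3.09]
ft_force: [-0.1, 0.4, -0.5]
grip_width: 0.0631
```

>>> drive_tool(
  steps=[
    [0, 0, -8, 0],
    [0, 0, -15, 0],
    [0, 0, -25, 0],
    [0, 0, -25, 0],
    [0, 0, -25, 0],
    [0, 0, -25, 0],
    [0, 0, -25, 0],
    [0, 0, 0, 0],
  ],
)

```text
clock: 39.0
tool_pos: [0.4593, 0.1396, 0.1712]
tool_rot: [3.107, 0.004, 3.09]
ft_force: [0.8, 0.2, 0.6]
grip_width: 0.0634
```

>>> drive_tool(
  steps=[
    [0, -20, -10, 0],
    [0, -30, 0, 0],
    [0, -30, 0, 0],
    [0, -30, 0, 0],
    [0, -30, 0, 0],
    [0, -20, 0, 0],
    [0, 0, 0, 0],
    [0, 0, 0, 0],
  ],
)

```text
clock: 39.67
tool_pos: [0.449, -0.0213, 0.1708]
tool_rot: [3.108, -0.003, 3.088]
ft_force: [-0.2, 0.4, -0.6]
grip_width: 0.0629
```

```bash
python3 - <<'E'
from h import *
st=telemetry.sense();print(st['tool_pos'],st['tool_rot'])
s=optics.snapshot('wrist'); cv2.imwrite('pics/w12.png',s['color'][...,::-1])
s=optics.snapshot('wrist')
for n in("square","tail","buckle","loop"):
  for r in optics.trace("wrist","plate_"+n)[:1]: print(n,round(r["confidence"],2),rect(s,r["mask"],.04))
E
```

```text
[ 0.44902775 -0.02131953  0.17076604] [ 3.10798918 -0.00325953  3.08784325]
square 0.78 (array([455.7, 141.7]), array([ 55.2, 119.8]), 87.25, 6998)
tail 0.67 (array([543.7, 230.1]), array([52.4, 25. ]), 9.7, 677)
buckle 0.61 (array([446.8, -22.3]), array([ 51.3, 105.6]), 87.51, 5795)
loop 0.83 (array([ 443.4, -105.5]), array([52.3, 91.6]), 87.17, 5394)
```

View pics/w12.png

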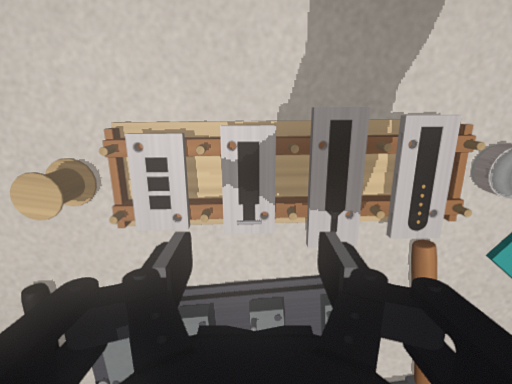

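Wrist view, turned half round, so the robot's left is at the right: loop (158,180), buckle (248,180), tail (338,175) and square (425,175), each in its own bay. One last check from the top camera with the arm moved clear.

>>> drive_tool(
  steps=[
    [0, -30, -10, 0],
    [0, -35, 0, 0],
    [0, -35, 0, 0],
    [0, -35, 0, 0],
    [0, -35, 0, 0],
    [0, -35, 0, 0],
    [0, -35, 0, 0],
    [0, 0, 0, 0],
  ],
)

```text
clock: 40.63
tool_pos: [0.4371, -0.2651, 0.1721]
tool_rot: [3.11, -0.003, 3.088]
ft_force: [-0.4, 1.0, 0.3]
grip_width: 0.0633
```

```bash
python3 - <<'E'
from h import *
s=optics.snapshot('top'); cv2.imwrite('pics/t5.png',cv2.resize(s["color"][125:280,145:355,::-1],None,fx=3.8,fy=3.8,interpolation=cv2.INTER_CUBIC))
for n in("square","tail","buckle","loop"):
  for r in optics.trace("top","plate_"+n)[:1]:
    v,u=np.nonzero(cv2.erode(r["mask"].astype(np.uint8),np.ones((3,3))))
    P=np.array([world(s,a,b) for a,b in zip(u,v)]); A=np.c_[P[:,:2],np.ones(len(P))]
    print(n,round(r["confidence"],2),rect(s,r["mask"],.04),"z",np.median(P[:,2]).round(4),"tilt",np.linalg.lstsq(A,P[:,2],rcond=None)[0][:2].round(3))
print(telemetry.sense()["tool_pos"])
E
```

```text
square 0.68 (array([639.6, -94.3]), array([87.9, 36.6]), 0.26, 558) z 0.0299 tilt [-1.462  1.876]
tail 0.78 (array([453.9,  61.5]), array([ 53.6, 136.8]), 87.44, 1305) z 0.0401 tilt [-0.25  -1.922]
buckle 0.45 (array([457. , 146.2]), array([ 55. , 122.1]), 88.32, 1178) z 0.0404 tilt [-0.119 -1.367]
loop 0.69 (array([ 444.3, -106.6]), array([50.3, 89.6]), 86.35, 812) z 0.04 tilt [-0.11   0.436]
[ 0.43708506 -0.2591935   0.17279102]
```

View pics/t5.png

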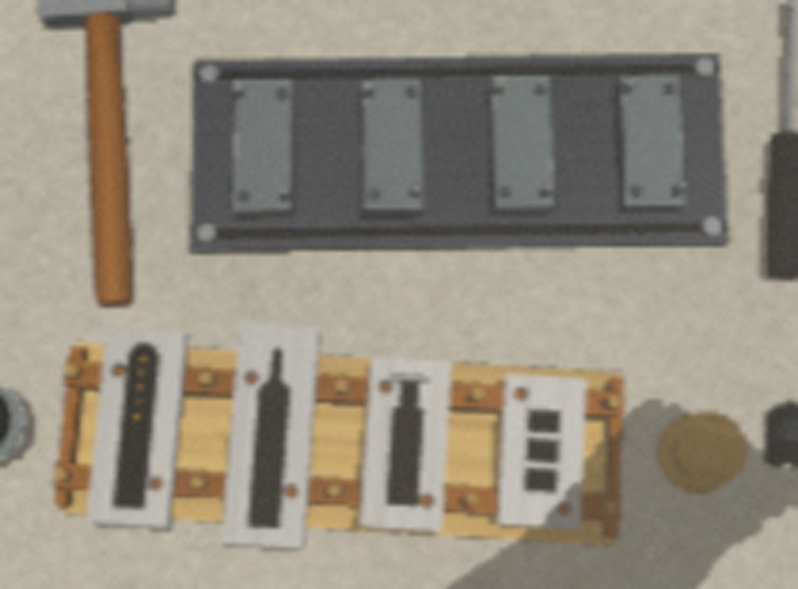

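The top view shows all four plates flat on both rails (median top height 0.040 m), clear of the dowels and in the order square, tail, buckle, loop. The bed is empty. Handing in.

```bash
python3 -c "
from h import *
print(bot.job_done(),telemetry.sense()['clock'])"
```

```text
the job is handed in; nothing more can be done
the job is handed in; nothing more can be done
```

All four plates are in the rack, one to a bay. Left to right they stand square, tail, buckle, loop, as they stood on the bed, and none is turned end for end. I handed the job in at about 41 s, with the arm clear of everything.

**Square plate:** this one did not go straight in. The last joint hit its end stop on the way to bay 1, which left the tool tilted about 2° from then on. So the plate was tilted 2° while I laid it in bay 1 at an angle of about 0.2 rad. I then re-gripped it with the wrist turned half round and squared it up. The largest force I read was 11 N.

**Last checks:**
- **Position:** the pictures show every plate across both rails between its dowels, within about 2 mm of its bay centre.
- **Height:** the tops of the tail, loop and square plates read 40 mm, as they should. The buckle was not measured from the top camera, but it looks flat in the picture.

**Checks that disagreed:**
- **Names:** in the last top picture the network took an empty base for the square plate and called the square plate "buckle". I went by the pictures for which plate is which.
- **Tilt:** my tilt fit from the depth image gave unusable numbers. That the plates lie level rests on the heights and the pictures.

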